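Queue the sample pots in the loader lane and shut its cover

TASK

Push the three amber sample pots one by one along the bench into the loader's lane, so that they stand upright in single file, each wholly between the straight guide rails; slide them, do not lift or tip them. Then slide the loader's clear cover fully shut over them, and leave everything else on the bench where it is.

Things in the scene. Friction and masses are not known exactly. Their poses are not given: they have to be found in the camera images.
- pot1: amber sample pot with a white screw cap, an upright cylinder 56 mm in diameter and 85 mm tall (cap from 66 mm up, 55 mm in diameter), about 0.18 kg, standing loose on the bench; origin at the centre of its underside, z up. The three pots are alike
- pot2: amber sample pot with a white screw cap, an upright cylinder 56 mm in diameter and 85 mm tall (cap from 66 mm up, 55 mm in diameter), about 0.18 kg, standing loose on the bench; origin at the centre of its underside, z up. The three pots are alike
- pot3: amber sample pot with a white screw cap, an upright cylinder 56 mm in diameter and 85 mm tall (cap from 66 mm up, 55 mm in diameter), about 0.18 kg, standing loose on the bench; origin at the centre of its underside, z up. The three pots are alike
- loader: fixed sample loader; origin on the bench at the middle of the lane's mouth, z up; the lane runs along its -y. No floor: pots slide on the bench. Two low aluminium guide rails, 25 mm tall, 8 mm thick, 66 mm apart (inner faces x = +-33 mm), straight from y = 0 inwards; ahead of the mouth they flare to about x = +-65 mm at y = +40 mm. Yaw within 0.2 rad of 0
- lane_end (a point): on the bench at the middle of the lane's inner end (loader y = -195 mm), on a fixed end stop plate 60 mm tall. Three pots in touch take 168 of the lane's 195 mm. Behind it a white loader body, 178 mm wide, 90 mm tall, reaches to y = -400 mm; the open cover is parked over it
- runner (a point): front end of one of the two steel cover runners, middle of its top face (loader x = +80 mm, y = 0, z = 100 mm); the other lies at x = -80 mm. Each is 12 mm wide and 10 mm thick and runs along the whole lane and loader body; a 12 mm square post carries it at y = -6 mm
- cover (a joint): slide of the clear flat cover along the loader's y, in m: 0 = fully open (over the loader body), 0.19 = fully shut on a hard stop, over the whole lane; starts at 0 to 0.04. Shuts towards the mouth (+y), takes about 2 N, stays where left. Cover 184 mm wide, 200 mm long, 5 mm thick, top at z = 105 mm (clears the pots); leading edge at loader y = -0.19 m + this value
- cover_tab (a point): middle of the top edge of the upright grey tab standing across the cover, 30 mm behind its leading edge, at loader x = 0: 100 mm wide (along x), 8 mm thick (along y), 30 mm tall above the cover, top at z = 135 mm. Behind it (-y) the cover is bare and flat for 166 mm: fingers can come down there and push the tab
- tip_box: bystander: grey pipette-tip box with a clear lid, 75 x 105 x 55 mm; origin at the centre of its underside
- timer: bystander: white flat lab timer, 60 x 60 x 24 mm; origin at the centre of its underside
- reagent_bottle: bystander: amber bottle, 72 mm in diameter and 150 mm tall, taller and wider than the pots; origin at the centre of its underside
- wash_bottle: bystander: white wash bottle with a blue top, 68 mm in diameter, 205 mm tall with its spout; origin at the centre of its underside
- marker: bystander: marker pen lying flat, 130 mm long, 14 mm thick; origin under its middle
Things that resemble listed ones, but are neither listed nor needed, are in the scene too. What is shaped like the pot1 but yellow is not meant.

How it is judged:
By the outcome, as a careful person would: the job done as asked, in the order asked, and still so for the second after the job is handed in, with the robot touching nothing.
It also fails if it takes over 72 s, if anything falls off the work surface, if the arm or the gripper's body presses on something with over 40 N, if the wrist force passes 120 N, or if a joint passes its speed limit or range.

ROBOT

A 6-joint arm with a two-finger parallel gripper is mounted at the origin on the work surface. World frame = base frame: x ahead of the robot, y to its left, z up, the work surface at z = 0. Lengths are in mm, angles in rad, forces in N, time in s.
With the tool pointing down it reaches from about 250 to 800 mm from the base axis. Payload 3.9 kg.
Tool frame: the origin (TCP) lies on the mounting face of the last link; the fingertips stand 173 mm ahead of it and the grasp point (between the pads) lies 155 mm ahead of it; z points along the fingers, y is the line along which they close (so a half turn about z gives the same grasp; the last joint's range is limited). The gripper opens to 85 mm and grips with 20 to 120 N. Pads are 22 mm wide; open, the fingers measure 114 mm over their backs; the gripper's body (76 mm by 85 mm) begins 54 mm behind the grasp point. The pads swing forward as they close: fully open they stand 13 mm farther back than shut.
Start: joints at [-1.309, 0.26, -0.138, 1.173, 0, 1.571], TCP at [135.876, -507.103, 404.704] pointing down, gripper open.
Joint ranges: [-2.78, 2.78], [-0.83, 1.72], [-1.28, 1.37], [-1.9, 2.12], [-1.57, 1.48], [-3.14, 3.14]. Speed limits (rad/s): [2.57, 2.57, 3.14, 3.14, 3.14, 3.14].

INTERFACE

Orientations are given as a unit quaternion [x, y, z, w].
In Python, from plant import r gives the robot as it stands.
- The arm moves only by the tool step_arm, never from a script. Its argument "increments" is a list of rows, each a list of 7 numbers: the shift along the tool's x, y, z normalised to -1 to 1, where 1 is 25 cm, then the turn, a rotation vector about the tool's x, y, z normalised to -1 to 1, where 1 is 45 degrees, then the opening, from 0 (shut) to 1 (fully open). A call has 1 to 20 rows; each row shifts and turns the commanded pose from where the row before left it, along the tool's axes as they then stand; what a row does not reach is not made up. A row lasts 1/12 s, in which the tool goes at most 41.7 mm and 7.16 degrees, less where a joint would pass 70% of its speed; a pose out of reach is approached as far as the arm can. A call with a number of a shift or a turn outside -1 to 1 is refused whole. A call with a gripper value outside its range is refused whole. The fingers move at their own pace and stop on an object; the grip force is fixed at half the most. Time passes only in rows, so rows that do not move let the fingers close. It gives the time, the measured TCP pose, the force, the opening and the grip force at its end, in the units of the state.
- r.get_state(): the state, without advancing time (a new reading comes with each control period).
- r.read_camera(name): name is "scene" or "top" or "wrist"; returns the picture (384x512x3 uint8, red, green, blue); there is no depth.
- r.camera_params(name): a dict with "fx", "fy", "cx", "cy" (pixels), "eye" and "orientation" of the camera in the world. Camera axes: x right, y down, z forward; pixel columns grow to the right and rows downward; lengths in mm; the calibration is good to about 2 mm. A picture is of the moment at which its call begins: read the wrist's pose just before it. camera_params takes no time and is no camera call; for the wrist camera it gives the pose at the moment of the call.
- r.sign_off(): hands the job in; it is judged then, once.
Trained networks look in the newest picture that a camera, given by its name, has taken for a name from the list of things; names that differ only in an ending like _2 or _b are one class to them, and where a whole thing is asked for, a point or a joint stands for the part that bears it (a point fixed in the world has none). Each returns a list of dicts, best first, with "confidence" (0 to 1); they miss things now and then, are a little off and sometimes report something else, mostly with a low value. They report only what shows in the picture. A call takes as long as a camera call. They do not tell look-alikes from the thing itself.
- r.find_in(camera, label): "extent" ([left, top, right, bottom] as shares, 0 to 1, of the picture: columns of its width, rows of its height, round what is visible of it).
- r.masks_of(camera, label): "region" (384x512 bool, what is visible of it) and "extent" ([left, top, right, bottom] as shares, 0 to 1, of the picture: columns of its width, rows of its height, round what is visible of it).
The state is a dict: "t": time; "joint_pos": joint angles; "qd": joint speeds; "joint_efforts": joint torques, N m; "tcp_pos": TCP position; "eef_rot": TCP orientation; "force": force on the tool from outside, world axes, zero at the start; "torque": the same for the moment, N m; "width": finger opening in mm; "gripper_force": force on a finger pad.
Only numpy, scipy, OpenCV 4.12 (cv2) and the standard library are available. Lean on these libraries where they do the work, as an engineer would, in place of code of your own. Each camera call takes 0.05 s, during which the arm holds its last target. There are 200 camera calls.

## Working session

There is one attempt and no reset: what is moved stays moved. The work goes in short steps, Python scripts to look and compute and a tool call to move; the robot and the scene stay as the last step left them, time stands still between calls to the robot, and variables do not carry over. Pictures are saved under pics/ and viewed, at most 10 in all, crops included, and the job is handed in when it is done.

Besides the shell and the picture viewer there is one more tool, called after "Request:" by a JSON object that holds its "method" and its "body", one argument or row to a line. step_arm: Moves the arm, as the interface text tells. Scaled input: -1 to 1 covers 25 cm each way for a shift and 45 degrees each way for a turn. Its arguments: {"type":"object","properties":{"increments":{"type":"array"}},"required":["increments"]}

```bash
mkdir -p pics
cat > h.py <<'E'
import numpy as np, cv2
from scipy.spatial.transform import Rotation as R
from plant import r
def cam(n):
    p=r.camera_params(n); return p
def ray(p,u,v):
    q=R.from_quat(p["orientation"]) if np.size(p["orientation"])==4 else R.from_matrix(p["orientation"])
    return q.apply([(u-p["cx"])/p["fx"],(v-p["cy"])/p["fy"],1])
def atz(p,u,v,z):
    d=ray(p,u,v); e=np.array(p["eye"]); return e+d*(z-e[2])/d[2]
def proj(p,X):
    q=R.from_quat(p["orientation"]); c=q.inv().apply(np.array(X)-p["eye"]); return p["fx"]*c[...,0]/c[...,2]+p["cx"],p["fy"]*c[...,1]/c[...,2]+p["cy"]
E
python3 - <<'E'
from h import *
for n in("scene","top"):
    im=r.read_camera(n); cv2.imwrite(f"pics/{n}0.png",im[...,::-1]); print(n,cam(n))
    for l in("pot1","loader","cover","cover_tab","reagent_bottle","tip_box","timer","wash_bottle","marker"):
        for d in r.find_in(n,l)[:5]: 
            e=d["extent"]; print(l,round(d["confidence"],2),np.round(np.array(e)*[512,384,512,384]).tolist())
s=r.get_state(); print(s)
E
```

```text
scene {'fx': 372.91647005504774, 'fy': 372.91647005504774, 'cx': 255.2640912659153, 'cy': 191.23626055082516, 'eye': array([1128.10183504,  391.56248899,  870.699555  ]), 'orientation': array([ 0.45299594,  0.82235876, -0.30303086, -0.16338007])}
pot1 0.95 [260.0, 264.0, 283.0, 303.0]
pot1 0.78 [283.0, 186.0, 304.0, 216.0]
pot1 0.58 [268.0, 217.0, 290.0, 249.0]
pot1 0.58 [365.0, 232.0, 394.0, 269.0]
loader 0.82 [80.0, 120.0, 236.0, 221.0]
cover 0.9 [89.0, 122.0, 177.0, 177.0]
cover_tab 0.94 [90.0, 121.0, 182.0, 181.0]
cover_tab 0.44 [307.0, 252.0, 361.0, 302.0]
reagent_bottle 0.8 [211.0, 230.0, 244.0, 279.0]
reagent_bottle 0.66 [93.0, 125.0, 179.0, 180.0]
tip_box 0.77 [308.0, 251.0, 361.0, 302.0]
timer 0.54 [300.0, 168.0, 324.0, 182.0]
timer 0.52 [92.0, 123.0, 180.0, 179.0]
marker 0.56 [301.0, 166.0, 325.0, 185.0]
marker 0.44 [252.0, 151.0, 290.0, 170.0]
marker 0.16 [285.0, 184.0, 304.0, 219.0]
top {'fx': 364.2781367546128, 'fy': 364.2781367546128, 'cx': 251.6660133519485, 'cy': 189.8517860782545, 'eye': array([427.35627989,  34.54540007, 987.82486152]), 'orientation': array([ 0.7072
[... 680 characters left out ...]
int_pos': array([-1.30902757e+00,  2.59948046e-01, -1.38111133e-01,  1.17269154e+00,
        1.87204872e-05,  1.57083743e+00]), 'qd': array([ 9.53475887e-05, -4.04230816e-04, -1.21707554e-03, -2.67425992e-03,
       -1.54833181e-03,  1.26249570e-03]), 'joint_efforts': array([ 7.40373180e-04, -4.05615520e+01,  2.54242730e+01,  8.03981457e-04,
        2.21188739e-04,  7.32393559e-07]), 'tcp_pos': array([ 135.86191333, -507.09506509,  404.72736619]), 'eef_rot': array([9.91449542e-01, 1.30490633e-01, 1.22565020e-05, 2.13848498e-05]), 'force': array([-0.38100894,  0.40866849,  1.13826909]), 'torque': array([ 0.0079525 , -0.03227096, -0.03586277]), 'gripper_force': 0.0, 'width': 85.50302035130177}
```

```bash
python3 -c "
import cv2
a=cv2.imread('pics/top0.png');cv2.imwrite('pics/top0b.png',cv2.resize(a,(800,600)))"
```

```text
(no output)
```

View pics/top0b.png

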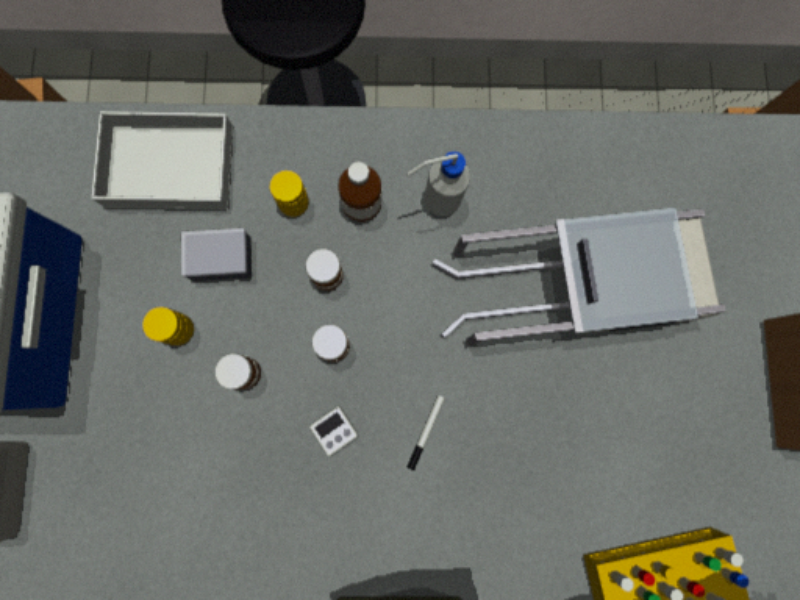

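View pics/scene0.png

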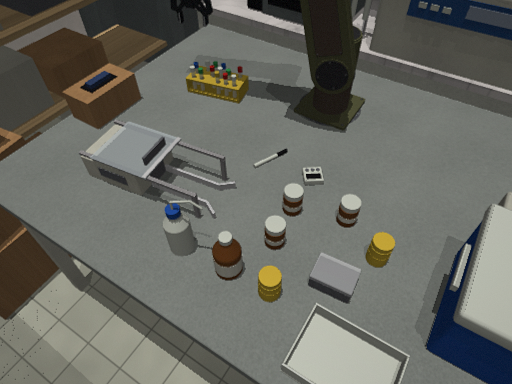

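The top view shows the white-capped amber pots at about (324,264), (330,342) and (237,371) in 800x600 pixels. The yellow ones at (288,187) and (167,325) are decoys. The lane mouth is near (462,295) and opens left, towards +y. The marker, timer and bottles lie off the direct path.

Run:
```python
from h import *
im=cv2.imread("pics/top0.png"); c=im[125:230,270:470]; cv2.imwrite("pics/crop1.png",cv2.resize(c,(800,420),interpolation=cv2.INTER_CUBIC))
p=cam("top")
for b in([140,228,165,250],[195,158,218,189],[200,207,224,232]):
    x0,y0,x1,y1=b; x0-=3;y0-=3
    s=im[y0:y1+3,x0:x1+3].astype(int); m=(s.min(2)>150).astype(np.uint8)
    n,l,st,ce=cv2.connectedComponentsWithStats(m); k=1+np.argmax(st[1:,4]); 
    u,v=ce[k]+[x0,y0]; print(st[k],u,v,np.round(atz(p,u+.0,v,85)[:2]))
```

```text
[  1   1  22  23 379] 148.21108179419525 237.2348284960422 [459. 266.]
[  4   4  21  21 349] 206.01719197707737 169.22349570200572 [631. 130.]
[  3   4  22  21 370] 210.19189189189188 218.14324324324323 [507. 116.]
```

View pics/crop1.png

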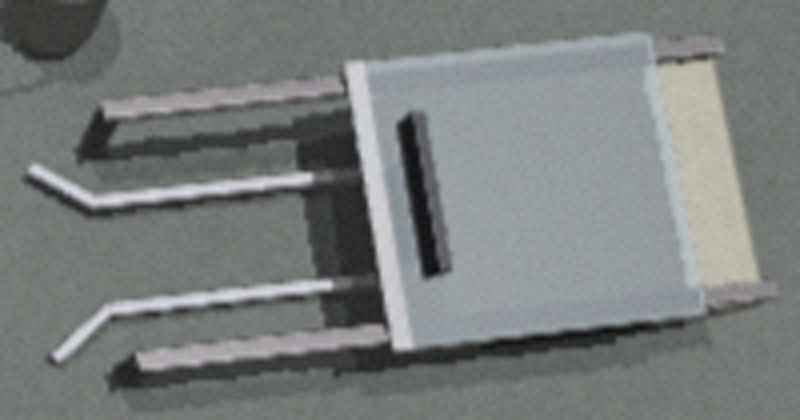

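Run:
```python
from h import *
from scipy.optimize import least_squares
p=cam("top")
P=[((104,112),(80,0,100)),((137,362),(-80,0,100)),((722,46),(80,-400,100)),((775,290),(-80,-400,100)),((95,204),(37,0,25)),((110,310),(-37,0,25)),((30,170),(68,40,25)),((57,358),(-68,40,25))]
U=np.array([[(a[0]+.5)/4-.5+270,(a[1]+.5)/4-.5+125] for a,_ in P]); L=np.array([b for _,b in P],float)
def W(q,L): return R.from_euler('z',q[2]).apply(L)+[q[0],q[1],0]
f=lambda q:(np.array(proj(p,W(q,L))).T-U).ravel()
s=least_squares(f,[480,-100,0],loss='soft_l1'); print(s.x,f(s.x).round(1).reshape(-1,2).tolist())
q=s.x; c,sn=np.cos(q[2]),np.sin(q[2])
for n,X in dict(a=(459,266),b=(631,130),c=(507,116),yel1=atz(p,184,120,85)[:2],yel2=atz(p,102,208,85)[:2],reag=atz(p,359*.64,172*.64,150)[:2],wash=atz(p,453*.64,165*.64,190)[:2],timer=atz(p,333*.64,431*.64,24)[:2],tip=atz(p,213*.64,252*.64,55)[:2],mk=atz(p,427*.64,433*.64,14)[:2],tab=atz(p,424/4+270,195/4+125,135)[:2]).items():
    d=np.array(X)-q[:2]; print(n,np.round(X),"loader:",np.round([c*d[0]+sn*d[1],-sn*d[0]+c*d[1]]))
for y in (0,-195,-370): print(W(q,np.array([0,y,0])))
```

```text
[ 5.93694421e+02 -1.05156106e+02  1.20639142e-01] [[-0.1, -0.1], [0.4, 0.3], [-0.8, 0.0], [-1.0, 0.3], [0.3, -0.4], [0.3, 0.0], [0.5, -1.4], [0.2, 1.2]]
a [459 266] loader: [-89. 385.]
b [631 130] loader: [ 65. 229.]
c [507 116] loader: [-59. 230.]
yel1 [761. 190.] loader: [201. 273.]
yel2 [530. 384.] loader: [ -4. 493.]
reag [763.  70.] loader: [189. 153.]
wash [760. -71.] loader: [169.  14.]
timer [364. 111.] loader: [-202.  242.]
tip [657. 315.] loader: [113. 410.]
mk [361. -45.] loader: [-224.   88.]
tab [ 613. -284.] loader: [  -3. -180.]
[ 593.69442137 -105.15610576    0.        ]
[ 617.16203345 -298.73883015    0.        ]
[ 638.22271095 -472.46691614    0.        ]
```

Request:
{"method": "step_arm", "body": {
  "increments": [
    [0, 0, 0, 0, 0, -0.1517, 0.42],
    [0, 0, 0, 0, 0, -0.1517, 0.42],
    [0, 0, 0, 0, 0, -0.1517, 0.42],
    [0, 0, 0, 0, 0, -0.1517, 0.42],
    [0, 0, 0, 0, 0, -0.1517, 0.42],
    [0, 0, 0, 0, 0, -0.1517, 0.42],
    [0, 0, 0, 0, 0, -0.1517, 0.42],
    [0, 0, 0, 0, 0, -0.1517, 0.42],
    [0, 0, 0, 0, 0, -0.1517, 0.42],
    [0, 0, 0, 0, 0, -0.1517, 0.42],
    [0, 0, 0, 0, 0, -0.1517, 0.42],
    [0, 0, 0, 0, 0, -0.1517, 0.42]
  ]
}}

```text
t: 2.0
tcp_pos: [135.9, -507.1, 404.7]
eef_rot: [0.661, 0.75, -0.0, 0.0]
force: [0.5, -0.4, 0.2]
width: 35.9
gripper_force: 0.0
```

Request:
{"method": "step_arm", "body": {
  "increments": [
    [0.104, 0.095, 0, 0, 0, 0, 0.42],
    [0.104, 0.095, 0, 0, 0, 0, 0.42],
    [0.104, 0.095, 0, 0, 0, 0, 0.42],
    [0.104, 0.095, 0, 0, 0, 0, 0.42],
    [0.104, 0.095, 0, 0, 0, 0, 0.42],
    [0.104, 0.095, 0, 0, 0, 0, 0.42],
    [0.104, 0.095, 0, 0, 0, 0, 0.42],
    [0.104, 0.095, 0, 0, 0, 0, 0.42],
    [0.104, 0.095, 0, 0, 0, 0, 0.42],
    [0.104, 0.095, 0, 0, 0, 0, 0.42],
    [0.104, 0.095, 0, 0, 0, 0, 0.42],
    [0.104, 0.095, 0, 0, 0, 0, 0.42],
    [0.104, 0.095, 0, 0, 0, 0, 0.42],
    [0.104, 0.095, 0, 0, 0, 0, 0.42],
    [0.104, 0.095, 0, 0, 0, 0, 0.42],
    [0.104, 0.095, 0, 0, 0, 0, 0.42],
    [0.104, 0.095, 0, 0, 0, 0, 0.42],
    [0.104, 0.095, 0, 0, 0, 0, 0.42],
    [0.104, 0.095, 0, 0, 0, 0, 0.42],
    [0.104, 0.095, 0, 0, 0, 0, 0.42]
  ]
}}

```text
t: 3.67
tcp_pos: [545.5, 68.1, 404.8]
eef_rot: [0.663, 0.749, 0.0, 0.0]
force: [1.1, 0.6, 0.3]
width: 35.8
gripper_force: 0.0
```

```bash
cat >> h.py <<'E'
Q=(593.7,-105.2,.1206)
def toL(X):
    c,s=np.cos(Q[2]),np.sin(Q[2]); dx,dy=X[0]-Q[0],X[1]-Q[1]; return np.round([c*dx+s*dy,-s*dx+c*dy],1)
def st():
    s=r.get_state(); m=R.from_quat(s["eef_rot"]).as_matrix()
    print("t",round(s["t"],2),"L",toL(s["tcp_pos"]),"z",round(s["tcp_pos"][2],1),"xaxis deg",round(np.degrees(np.arctan2(m[1,0],m[0,0])-Q[2]),2),"down",m[2,2].round(4),"F",s["force"].round(1),"w",round(s["width"],1))
def caps(show=None):
    im=r.read_camera("top"); p=cam("top"); hsv=im.astype(int)
    m=((hsv.min(2)>150)&(np.ptp(hsv,axis=2)<40)).astype(np.uint8)
    n,l,S,C=cv2.connectedComponentsWithStats(m)
    for k in range(1,n):
        if 150<S[k,4]<500: print("blob",S[k].tolist(),C[k].round(1),"L",toL(atz(p,*C[k],85)))
    if show: cv2.imwrite(show,cv2.resize(im[90:310,80:480],(800,440))[...,::-1])
E
python3 -c "
from h import *
st();caps()"
```

```text
t 3.67 L [-27.  177.8] z 404.8 xaxis deg 90.03 down -1.0 F [1.1 0.6 0.3] w 35.8
blob [0, 123, 8, 61, 265] [  2.2 144.3] L [185.8 733.2]
blob [295, 144, 61, 10, 256] [325.  148.7] L [ 85.7 -79.8]
blob [277, 165, 72, 12, 263] [311.2 171.5] L [ 30.  -35.7]
blob [14, 170, 11, 52, 265] [ 18.7 195.7] L [ 49.1 693.8]
blob [283, 195, 71, 20, 268] [316.  200.9] L [-46.1 -37.1]
blob [137, 226, 15, 24, 261] [144.4 236.9] L [-86.8 394.2]
```

Request:
{"method": "step_arm", "body": {
  "increments": [
    [0.102, 0.092, 0, 0, 0, 0, 0.42],
    [0.102, 0.092, 0, 0, 0, 0, 0.42],
    [0.102, 0.092, 0, 0, 0, 0, 0.42],
    [0.102, 0.092, 0, 0, 0, 0, 0.42],
    [0, 0, 0.128, 0, 0, 0, 0.42],
    [0, 0, 0.128, 0, 0, 0, 0.42],
    [0, 0, 0.128, 0, 0, 0, 0.42],
    [0, 0, 0.128, 0, 0, 0, 0.42],
    [0, 0, 0.128, 0, 0, 0, 0.42],
    [0, 0, 0.128, 0, 0, 0, 0.42],
    [-0.03, 0, 0, 0, 0, 0, 0.42],
    [-0.03, 0, 0, 0, 0, 0, 0.42]
  ]
}}

```text
t: 4.72
tcp_pos: [624.5, 163.1, 211.1]
eef_rot: [0.663, 0.749, -0.002, -0.001]
force: [1.0, 0.4, -0.0]
width: 36.0
gripper_force: 0.1
```

Run:
```python
from h import *
st(); im=r.read_camera("scene"); im2=r.read_camera("wrist")
cv2.imwrite("pics/s1.png",np.hstack([cv2.resize(im[60:320,80:420],(444,340)),cv2.resize(im2,(356,340))])[...,::-1])
```

```text
t 4.72 L [ 62.9 262.6] z 211.1 xaxis deg 90.05 down -1.0 F [ 1.   0.4 -0. ] w 36.0
```

View pics/s1.png

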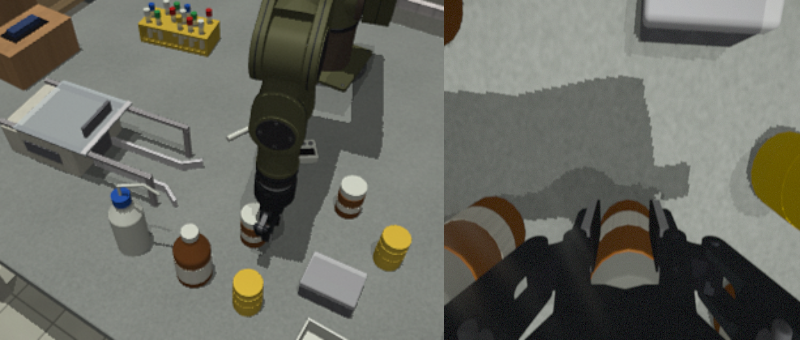

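Request:
{"method": "step_arm", "body": {
  "increments": [
    [-0.055, -0.021, 0, 0, 0, 0, 0.42],
    [-0.055, -0.021, 0, 0, 0, 0, 0.42],
    [-0.055, -0.021, 0, 0, 0, 0, 0.42],
    [-0.055, -0.021, 0, 0, 0, 0, 0.42],
    [-0.055, -0.021, 0, 0, 0, 0, 0.42],
    [-0.055, -0.021, 0, 0, 0, 0, 0.42],
    [-0.055, -0.021, 0, 0, 0, 0, 0.42],
    [-0.055, -0.021, 0, 0, 0, 0, 0.42],
    [-0.055, -0.021, 0, 0, 0, 0, 0.42],
    [-0.055, -0.021, 0, 0, 0, 0, 0.42],
    [-0.055, -0.021, 0, 0, 0, 0, 0.42],
    [-0.055, -0.021, 0, 0, 0, 0, 0.42]
  ]
}}

```text
t: 5.82
tcp_pos: [582.6, -9.0, 212.7]
eef_rot: [0.663, 0.748, 0.0, -0.0]
force: [0.3, 1.4, 0.5]
width: 36.0
gripper_force: 1.0
```

Run:
```python
from h import *
st(); caps(); im=r.read_camera("scene"); im2=r.read_camera("top")
cv2.imwrite("pics/s2.png",np.hstack([cv2.resize(im[60:320,80:420],(444,340)),cv2.resize(im2[90:310,150:380],(356,340))])[...,::-1])
```

```text
t 5.82 L [ 0.5 96.8] z 212.7 xaxis deg 90.01 down -1.0 F [0.3 1.4 0.5] w 36.0
blob [0, 123, 8, 61, 262] [  2.2 144.1] L [186.1 733.2]
blob [313, 144, 43, 8, 170] [334.  147.7] L [  85.7 -103.3]
blob [14, 170, 10, 52, 259] [ 18.7 195.9] L [ 48.6 693.9]
blob [199, 208, 24, 22, 395] [210.2 218.3] L [-59.6 230.4]
blob [137, 226, 23, 23, 411] [148.1 237.2] L [-88.5 385.4]
blob [198, 260, 28, 32, 334] [212.9 276.5] L [-200.3  237.5]
```

View pics/s2.png

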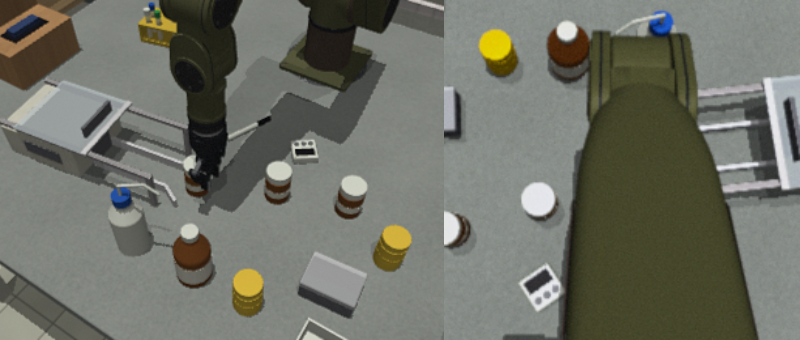

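Request:
{"method": "step_arm", "body": {
  "increments": [
    [-0.058, 0, 0, 0, 0, 0, 0.42],
    [-0.058, 0, 0, 0, 0, 0, 0.42],
    [-0.058, 0, 0, 0, 0, 0, 0.42],
    [-0.058, 0, 0, 0, 0, 0, 0.42],
    [-0.058, 0, 0, 0, 0, 0, 0.42],
    [-0.058, 0, 0, 0, 0, 0, 0.42],
    [-0.058, 0, 0, 0, 0, 0, 0.42],
    [-0.058, 0, 0, 0, 0, 0, 0.42],
    [-0.058, 0, 0, 0, 0, 0, 0.42],
    [-0.04, 0, 0, 0, 0, 0, 0.42],
    [-0.02, 0, 0, 0, 0, 0, 0.42]
  ]
}}

```text
t: 6.88
tcp_pos: [600.7, -154.0, 212.7]
eef_rot: [0.664, 0.748, -0.0, 0.0]
force: [0.2, 0.2, 0.2]
width: 35.7
gripper_force: 0.5
```

Request:
{"method": "step_arm", "body": {
  "increments": [
    [0.05, 0, 0, 0, 0, 0, 0.42],
    [0.1, 0, 0, 0, 0, 0, 0.42],
    [0.1, 0, 0, 0, 0, 0, 0.42],
    [0.1, 0, -0.06, 0, 0, 0, 0.42],
    [0.1, 0, -0.1, 0, 0, 0, 0.42],
    [0.11, 0, -0.1, 0, 0, 0, 0.42],
    [0.11, 0, 0, 0, 0, 0, 0.42],
    [0.11, 0, 0, 0, 0, 0, 0.42],
    [0.11, 0, 0, 0, 0, 0, 0.42],
    [0.11, 0, 0, 0, 0, 0, 0.42],
    [0.11, 0, 0, 0, 0, 0, 0.42],
    [0.11, 0, 0, 0, 0, 0, 0.42],
    [0.11, 0, 0, 0, 0, 0, 0.42]
  ]
}}

```text
t: 7.97
tcp_pos: [559.4, 180.2, 277.8]
eef_rot: [0.663, 0.749, -0.0, -0.0]
force: [-0.1, 0.1, -0.3]
width: 36.0
gripper_force: 0.0
```

Run:
```python
from h import *
st(); caps("pics/t3.png")
```

```text
t 7.97 L [  0.3 287.4] z 277.8 xaxis deg 90.08 down -1.0 F [-0.1  0.1 -0.3] w 36.0
blob [317, 58, 32, 12, 195] [336.3  63.9] L [ 315.3 -145. ]
blob [0, 122, 8, 62, 269] [  2.2 144.3] L [185.7 733.2]
blob [295, 144, 61, 10, 258] [324.9 148.7] L [ 85.8 -79.4]
blob [14, 170, 11, 52, 266] [ 18.8 195.6] L [ 49.3 693.7]
blob [283, 195, 71, 20, 268] [315.5 201. ] L [-46.2 -35.7]
blob [200, 208, 22, 22, 381] [210.4 218.3] L [-59.6 230.1]
blob [268, 253, 17, 33, 158] [275.7 268.4] L [-198.8   84.5]
```

View pics/t3.png

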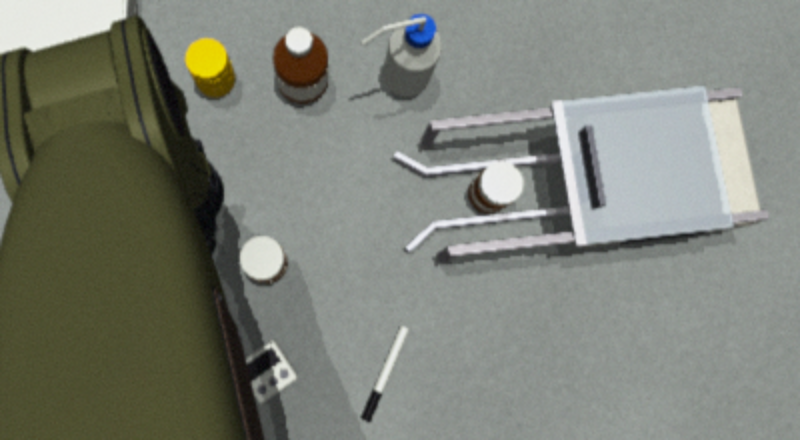

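Request:
{"method": "step_arm", "body": {
  "increments": [
    [0, -0.12, 0, 0, 0, 0, 0.42],
    [0, -0.12, 0, 0, 0, 0, 0.42],
    [0, 0, 0.066, 0, 0, 0, 0.42],
    [0, 0, 0.066, 0, 0, 0, 0.42],
    [0, 0, 0.066, 0, 0, 0, 0.42],
    [0, 0, 0.066, 0, 0, 0, 0.42],
    [-0.04, 0, 0, 0, 0, 0, 0.42],
    [-0.04, 0, 0, 0, 0, 0, 0.42],
    [-0.03, 0, 0, 0, 0, 0, 0.42]
  ]
}}

```text
t: 8.77
tcp_pos: [504.3, 142.8, 212.4]
eef_rot: [0.663, 0.749, 0.0, 0.0]
force: [-1.3, 1.4, 0.6]
width: 35.6
gripper_force: 0.5
```

Request:
{"method": "step_arm", "body": {
  "increments": [
    [-0.054, 0.0197, 0, 0, 0, 0, 0.42],
    [-0.054, 0.0197, 0, 0, 0, 0, 0.42],
    [-0.054, 0.0197, 0, 0, 0, 0, 0.42],
    [-0.054, 0.0197, 0, 0, 0, 0, 0.42],
    [-0.054, 0.0197, 0, 0, 0, 0, 0.42],
    [-0.054, 0.0197, 0, 0, 0, 0, 0.42],
    [-0.054, 0.0197, 0, 0, 0, 0, 0.42],
    [-0.054, 0.0197, 0, 0, 0, 0, 0.42],
    [-0.054, 0.0197, 0, 0, 0, 0, 0.42],
    [-0.054, 0.0197, 0, 0, 0, 0, 0.42],
    [-0.054, 0.0197, 0, 0, 0, 0, 0.42],
    [-0.054, 0.0197, 0, 0, 0, 0, 0.42]
  ]
}}

```text
t: 9.77
tcp_pos: [583.0, -11.5, 211.7]
eef_rot: [0.663, 0.749, -0.0, -0.0]
force: [-0.1, 1.4, 0.4]
width: 35.6
gripper_force: 0.9
```

Run:
```python
from h import *
st()
```

```text
t 9.77 L [ 0.6 94.4] z 211.7 xaxis deg 90.01 down -1.0 F [-0.1  1.4  0.4] w 35.6
```

Request:
{"method": "step_arm", "body": {
  "increments": [
    [-0.056, 0, 0, 0, 0, 0, 0.42],
    [-0.056, 0, 0, 0, 0, 0, 0.42],
    [-0.056, 0, 0, 0, 0, 0, 0.42],
    [-0.056, 0, 0, 0, 0, 0, 0.42],
    [-0.056, 0, 0, 0, 0, 0, 0.42],
    [-0.056, 0, 0, 0, 0, 0, 0.42],
    [-0.056, 0, 0, 0, 0, 0, 0.42],
    [-0.056, 0, 0, 0, 0, 0, 0.42],
    [-0.03, 0, 0, 0, 0, 0, 0.42],
    [-0.02, 0, 0, 0, 0, 0, 0.42]
  ]
}}

```text
t: 10.6
tcp_pos: [597.5, -135.1, 211.6]
eef_rot: [0.664, 0.748, 0.0, -0.0]
force: [-0.2, 2.7, 0.5]
width: 35.9
gripper_force: 1.1
```

Request:
{"method": "step_arm", "body": {
  "increments": [
    [0.05, 0, 0, 0, 0, 0, 0.42],
    [0.1, 0, 0, 0, 0, 0, 0.42],
    [0.1, 0, 0, 0, 0, 0, 0.42],
    [0.1, 0, -0.09, 0, 0, 0, 0.42],
    [0.11, 0, -0.09, 0, 0, 0, 0.42],
    [0.11, 0, -0.1, 0, 0, 0, 0.42],
    [0.13, -0.03, 0, 0, 0, 0, 0.42],
    [0.13, -0.03, 0, 0, 0, 0, 0.42],
    [0.13, -0.03, 0, 0, 0, 0, 0.42],
    [0.13, -0.03, 0, 0, 0, 0, 0.42],
    [0.13, -0.03, 0, 0, 0, 0, 0.42],
    [0.13, -0.03, 0, 0, 0, 0, 0.42],
    [0.13, -0.03, 0, 0, 0, 0, 0.42],
    [0.13, -0.03, 0, 0, 0, 0, 0.42],
    [0.13, -0.03, 0, 0, 0, 0, 0.42],
    [0.14, -0.03, 0, 0, 0, 0, 0.42],
    [0, -0.05, 0, 0, 0, 0, 0.42]
  ]
}}

```text
t: 12.02
tcp_pos: [453.0, 328.4, 282.1]
eef_rot: [0.661, 0.751, 0.003, -0.0]
force: [1.3, 0.3, 0.3]
width: 35.7
gripper_force: 0.0
```

Run:
```python
from h import *
st(); caps("pics/t4.png")
```

```text
t 12.02 L [-87.5 447.4] z 282.1 xaxis deg 90.37 down -1.0 F [1.3 0.3 0.3] w 35.7
blob [0, 123, 8, 53, 245] [  2.2 143.3] L [188.2 733.2]
blob [296, 144, 60, 10, 199] [323.9 149.1] L [ 85.  -76.7]
blob [283, 195, 70, 20, 211] [314.7 201.1] L [-46.2 -33.7]
blob [138, 226, 22, 22, 380] [148.4 236.9] L [-88.  384.5]
blob [198, 260, 30, 32, 318] [213.7 276.6] L [-200.8  235.7]
```

View pics/t4.png

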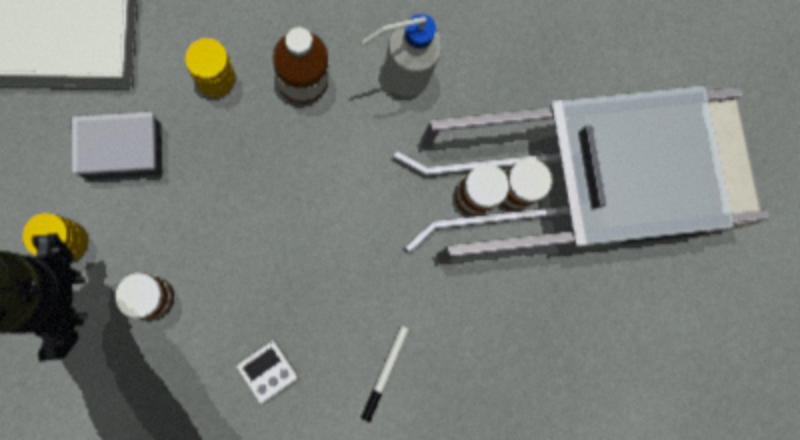

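Request:
{"method": "step_arm", "body": {
  "increments": [
    [-0.03, 0, 0, 0, 0, 0, 0.42],
    [0, 0, 0.07, 0, 0, 0, 0.42],
    [0, 0, 0.07, 0, 0, 0, 0.42],
    [0, 0, 0.07, 0, 0, 0, 0.42],
    [0, 0, 0.07, 0, 0, 0, 0.42],
    [-0.04, 0, 0, 0, 0, 0, 0.42],
    [-0.04, 0, 0, 0, 0, 0, 0.42],
    [-0.03, 0, 0, 0, 0, 0, 0.42]
  ]
}}

```text
t: 12.73
tcp_pos: [458.6, 285.7, 212.4]
eef_rot: [0.664, 0.748, -0.0, 0.0]
force: [-0.7, 0.3, 0.3]
width: 35.7
gripper_force: 0.3
```

Run:
```python
from h import *
st(); caps()
```

```text
t 12.73 L [-87.1 404.3] z 212.4 xaxis deg 89.92 down -1.0 F [-0.7  0.3  0.3] w 35.7
blob [0, 123, 8, 61, 254] [  2.1 144.5] L [185.2 733.3]
blob [296, 144, 60, 10, 229] [324.1 148.9] L [ 85.5 -77.4]
blob [15, 170, 9, 42, 202] [ 19.2 190.6] L [ 61.7 692.4]
blob [283, 195, 71, 20, 239] [315.3 201.1] L [-46.3 -35.4]
blob [149, 225, 17, 22, 230] [157.9 234.3] L [-84.2 361.1]
blob [198, 260, 30, 32, 338] [213.6 276.6] L [-200.8  235.9]
```

Request:
{"method": "step_arm", "body": {
  "increments": [
    [-0.061, 0.0174, 0, 0, 0, 0, 0.42],
    [-0.061, 0.0174, 0, 0, 0, 0, 0.42],
    [-0.061, 0.0174, 0, 0, 0, 0, 0.42],
    [-0.061, 0.0174, 0, 0, 0, 0, 0.42],
    [-0.061, 0.0174, 0, 0, 0, 0, 0.42],
    [-0.061, 0.0174, 0, 0, 0, 0, 0.42],
    [-0.061, 0.0174, 0, 0, 0, 0, 0.42],
    [-0.061, 0.0174, 0, 0, 0, 0, 0.42],
    [-0.061, 0.0174, 0, 0, 0, 0, 0.42],
    [-0.061, 0.0174, 0, 0, 0, 0, 0.42],
    [-0.061, 0.0174, 0, 0, 0, 0, 0.42],
    [-0.061, 0.0174, 0, 0, 0, 0, 0.42],
    [-0.061, 0.0174, 0, 0, 0, 0, 0.42],
    [-0.061, 0.0174, 0, 0, 0, 0, 0.42],
    [-0.061, 0.0174, 0, 0, 0, 0, 0.42],
    [-0.061, 0.0174, 0, 0, 0, 0, 0.42],
    [-0.061, 0.0174, 0, 0, 0, 0, 0.42],
    [-0.061, 0.0174, 0, 0, 0, 0, 0.42],
    [-0.061, 0.0174, 0, 0, 0, 0, 0.42],
    [-0.061, 0.0174, 0, 0, 0, 0, 0.42]
  ]
}}

```text
t: 14.45
tcp_pos: [581.6, -6.3, 213.2]
eef_rot: [0.664, 0.748, 0.001, 0.001]
force: [-0.0, 0.9, -0.0]
width: 35.5
gripper_force: 0.4
```

Run:
```python
from h import *
st()
```

```text
t 14.45 L [-0.1 99.7] z 213.2 xaxis deg 89.96 down -1.0 F [-0.   0.9 -0. ] w 35.5
```

Request:
{"method": "step_arm", "body": {
  "increments": [
    [-0.052, 0, 0, 0, 0, 0, 0.42],
    [-0.052, 0, 0, 0, 0, 0, 0.42],
    [-0.052, 0, 0, 0, 0, 0, 0.42],
    [-0.052, 0, 0, 0, 0, 0, 0.42],
    [-0.052, 0, 0, 0, 0, 0, 0.42],
    [-0.052, 0, 0, 0, 0, 0, 0.42],
    [-0.05, 0, 0, 0, 0, 0, 0.42],
    [-0.04, 0, 0, 0, 0, 0, 0.42],
    [-0.03, 0, 0, 0, 0, 0, 0.42],
    [-0.02, 0, 0, 0, 0, 0, 0.42]
  ]
}}

```text
t: 15.28
tcp_pos: [594.8, -117.9, 211.5]
eef_rot: [0.663, 0.748, 0.0, -0.0]
force: [-0.5, 2.3, -0.6]
width: 35.9
gripper_force: 1.3
```

Run:
```python
from h import *
st()
```

```text
t 15.28 L [ -0.4 -12.8] z 211.5 xaxis deg 89.97 down -1.0 F [-0.5  2.3 -0.6] w 35.9
```

Request:
{"method": "step_arm", "body": {
  "increments": [
    [0.04, 0, 0, 0, 0, 0, 0.42],
    [0.1, 0, 0, 0, 0, 0, 0.42],
    [0.1, 0, -0.05, 0, 0, 0, 0.42],
    [0.1, 0, -0.13, 0, 0, 0, 0.42],
    [0.1, 0, -0.13, 0, 0, 0, 0.42],
    [0.1, 0, -0.13, 0, 0, 0, 0.42],
    [0.1, 0, -0.13, 0, 0, 0, 0.42],
    [0.1, 0, 0, 0, 0, 0, 0.42],
    [0.1, 0, 0, 0, 0, 0, 0.42]
  ]
}}

```text
t: 16.03
tcp_pos: [570.0, 93.7, 357.6]
eef_rot: [0.663, 0.749, 0.002, 0.002]
force: [-0.0, 0.4, -0.3]
width: 35.6
gripper_force: 0.0
```

Run:
```python
from h import *
st(); im2=r.read_camera("top"); im=r.read_camera("scene")
cv2.imwrite("pics/t5.png",np.hstack([cv2.resize(im2[125:230,270:470],(480,252)),cv2.resize(im[110:236,80:240],(320,252))])[...,::-1])
```

```text
t 16.03 L [  0.4 200.3] z 357.6 xaxis deg 90.06 down -1.0 F [-0.   0.4 -0.3] w 35.6
```

View pics/t5.png

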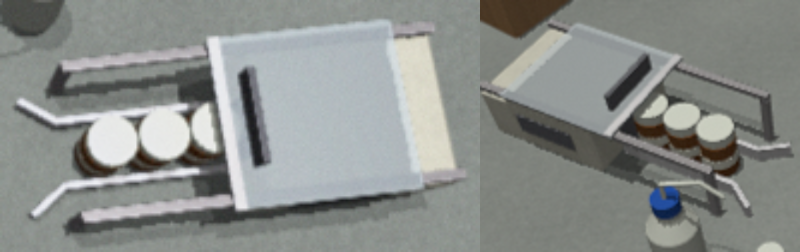

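Run:
```python
from h import *
p=cam("top")
for u,v in((112,141),(164,134)): print(toL(atz(p,270+(u+.5)/2.4-.5,125+(v+.5)/2.4-.5,85)))
for u,v,z in((82,146,0),(260,115,135),(213,40,105),(238,208,105)): print(toL(atz(p,270+(u+.5)/2.4-.5,125+(v+.5)/2.4-.5,z)))
```

```text
[ -2.  -44.5]
[  -0.7 -100.5]
[  9.8 -28.3]
[  -0.3 -185.7]
[  90.2 -162. ]
[ -88.5 -158.5]
```

Request:
{"method": "step_arm", "body": {
  "increments": [
    [-0.13, 0, 0, 0, 0, 0, 0.42],
    [-0.13, 0, 0, 0, 0, 0, 0.42],
    [-0.13, 0, 0, 0, 0, 0, 0.42],
    [-0.13, 0, 0, 0, 0, 0, 0.42],
    [-0.13, 0, 0, 0, 0, 0, 0.42],
    [-0.13, 0, 0, 0, 0, 0, 0.42],
    [-0.13, 0, 0, 0, 0, 0, 0.42],
    [-0.13, 0, 0, 0, 0, 0, 0.42],
    [-0.13, 0, 0, 0, 0, 0, 0.42],
    [-0.13, 0, 0, 0, 0, 0, 0.42],
    [-0.13, 0, 0, 0, 0, 0, 0.42],
    [-0.13, 0, 0, 0, 0, 0, 0.42],
    [-0.13, 0, 0, 0, 0, 0, 0.42],
    [0, 0, 0.08, 0, 0, 0, 0.42],
    [0, 0, 0.08, 0, 0, 0, 0.42],
    [0, 0, 0.06, 0, 0, 0, 0.42],
    [0, 0, 0, 0, 0, 0, 0.42]
  ]
}}

```text
t: 17.55
tcp_pos: [618.8, -327.7, 294.6]
eef_rot: [0.663, 0.748, -0.001, -0.004]
force: [-0.1, 0.1, -0.7]
width: 36.1
gripper_force: 0.0
```

Run:
```python
from h import *
st(); im=r.read_camera("scene")
cv2.imwrite("pics/s6.png",cv2.resize(im[80:236,70:270],(800,600))[...,::-1])
```

```text
t 17.55 L [  -1.9 -223.9] z 294.6 xaxis deg 89.97 down -1.0 F [-0.1  0.1 -0.7] w 36.1
```

View pics/s6.png

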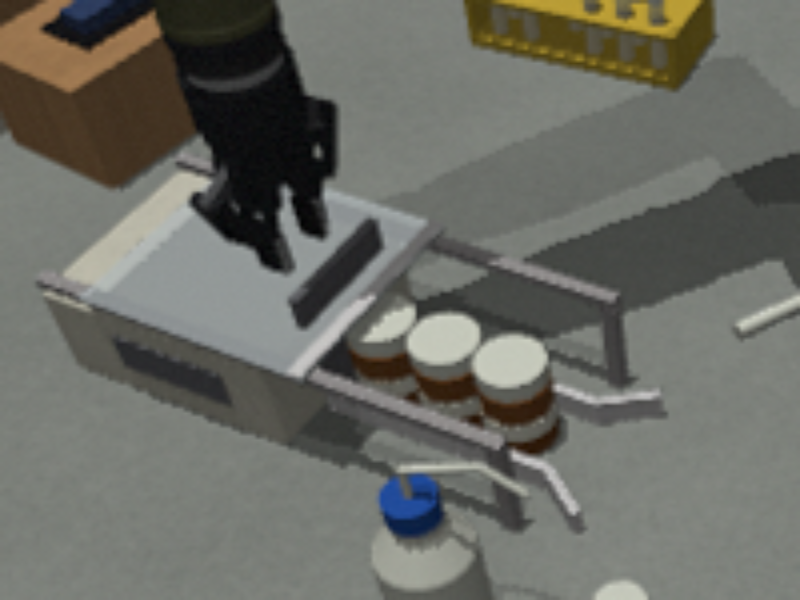

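Run:
```python
from h import *
p=cam("scene")
for y in(-213,-224,-235):
  for z in(110,120,130):
    X=R.from_euler('z',Q[2]).apply([24,y,0])+[Q[0],Q[1],z]; u,v=proj(p,X); print(y,z,np.round([(u-70)*4,(v-80)*3.85],0))
```

```text
-213 110 [289. 286.]
-213 120 [285. 277.]
-213 130 [282. 267.]
-224 110 [276. 282.]
-224 120 [273. 272.]
-224 130 [270. 263.]
-235 110 [264. 278.]
-235 120 [261. 268.]
-235 130 [257. 258.]
```

Request:
{"method": "step_arm", "body": {
  "increments": [
    [0, 0.006, 0.032, 0, 0, 0, 0.42],
    [0.04, 0, 0, 0, 0, 0, 0.42],
    [0.04, 0, 0, 0, 0, 0, 0.42],
    [0.05, 0, 0, 0, 0, 0, 0.42],
    [0.06, 0, 0, 0, 0, 0, 0.42],
    [0.06, 0, 0, 0, 0, 0, 0.42],
    [0.06, 0, 0, 0, 0, 0, 0.42],
    [0.06, 0, 0, 0, 0, 0, 0.42],
    [0.06, 0, 0, 0, 0, 0, 0.42],
    [0.06, 0, 0, 0, 0, 0, 0.42],
    [0.06, 0, 0, 0, 0, 0, 0.42],
    [0.05, 0, 0, 0, 0, 0, 0.42],
    [0.03, 0, 0, 0, 0, 0, 0.42],
    [0.016, 0, 0, 0, 0, 0, 0.42]
  ]
}}

```text
t: 18.77
tcp_pos: [602.3, -165.9, 291.2]
eef_rot: [0.663, 0.749, 0.0, -0.0]
force: [-0.3, -2.3, 1.4]
width: 35.9
gripper_force: 0.8
```

Request:
{"method": "step_arm", "body": {
  "increments": [
    [0.012, 0, 0, 0, 0, 0, 0.42],
    [0.012, 0, 0, 0, 0, 0, 0.42]
  ]
}}

```text
t: 18.93
tcp_pos: [601.7, -161.4, 291.1]
eef_rot: [0.663, 0.748, -0.0, -0.0]
force: [0.0, -1.5, 0.7]
width: 35.9
gripper_force: 0.8
```

Run:
```python
from h import *
st()
```

```text
t 18.93 L [  1.2 -56.8] z 291.1 xaxis deg 89.99 down -1.0 F [ 0.  -1.5  0.7] w 35.9
```

Request:
{"method": "step_arm", "body": {
  "increments": [
    [0.01, 0, 0, 0, 0, 0, 0.42],
    [0.01, 0, 0, 0, 0, 0, 0.42],
    [0.01, 0, 0, 0, 0, 0, 0.42],
    [0.008, 0, 0, 0, 0, 0, 0.42]
  ]
}}

```text
t: 19.27
tcp_pos: [600.6, -152.1, 291.1]
eef_rot: [0.663, 0.748, -0.0, -0.0]
force: [0.2, -1.8, 1.4]
width: 35.9
gripper_force: 0.8
```

Request:
{"method": "step_arm", "body": {
  "increments": [
    [0.006, 0, 0, 0, 0, 0, 0.42],
    [0.006, 0, 0, 0, 0, 0, 0.42]
  ]
}}

```text
t: 19.43
tcp_pos: [600.2, -149.1, 291.1]
eef_rot: [0.663, 0.748, -0.0, 0.0]
force: [0.6, -5.6, 0.3]
width: 35.7
gripper_force: 3.4
```

Request:
{"method": "step_arm", "body": {
  "increments": [
    [0.005, 0, 0, 0, 0, 0, 0.42],
    [0, 0, 0, 0, 0, 0, 0.42]
  ]
}}

```text
t: 19.6
tcp_pos: [600.2, -148.7, 291.1]
eef_rot: [0.663, 0.748, -0.001, 0.001]
force: [-0.6, -5.3, 0.1]
width: 36.1
gripper_force: 2.8
```

Request:
{"method": "step_arm", "body": {
  "increments": [
    [-0.04, 0, 0, 0, 0, 0, 0.42],
    [-0.08, 0, -0.08, 0, 0, 0, 0.42],
    [0, 0, -0.12, 0, 0, 0, 0.42],
    [0, 0, -0.12, 0, 0, 0, 0.42],
    [0, -0.13, -0.05, 0, 0, 0, 0.42],
    [0, -0.13, 0, 0, 0, 0, 0.42],
    [0, -0.13, 0, 0, 0, 0, 0.42],
    [-0.1, -0.13, 0, 0, 0, 0, 0.42],
    [-0.1, -0.13, 0, 0, 0, 0, 0.42],
    [-0.1, -0.13, 0, 0, 0, 0, 0.42],
    [-0.1, -0.13, 0, 0, 0, 0, 0.42],
    [-0.1, -0.13, 0, 0, 0, 0, 0.42],
    [-0.1, 0, 0, 0, 0, 0, 0.42],
    [0, 0, 0, 0, 0, 0, 0.42]
  ]
}}

```text
t: 20.77
tcp_pos: [362.6, -361.6, 383.9]
eef_rot: [0.665, 0.747, 0.0, 0.001]
force: [-0.1, -1.2, 1.1]
width: 36.0
gripper_force: 0.0
```

Run:
```python
from h import *
st(); im2=r.read_camera("top"); im=r.read_camera("scene")
cv2.imwrite("pics/f.png",np.hstack([cv2.resize(im2[90:310,90:480],(480,272)),cv2.resize(im[110:246,80:240],(320,272))])[...,::-1])
cv2.imwrite("pics/ftop.png",im2[...,::-1])
```

```text
t 20.77 L [-260.3 -226.8] z 383.9 xaxis deg 89.69 down -1.0 F [-0.1 -1.2  1.1] w 36.0
```

View pics/f.png

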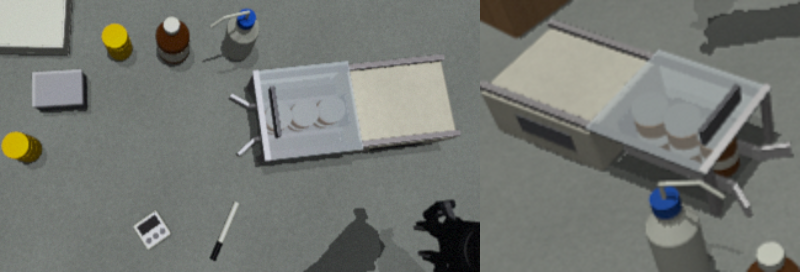

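Run:
```python
from h import *
p=cam("top"); W=lambda L:R.from_euler('z',Q[2]).apply(np.array(L,float))+[Q[0],Q[1],0]
im=cv2.imread("pics/ftop.png"); g=im.astype(float).mean(2)
# profile across leading edge along loader y at z=105
for x in(-85,-60,-45,45,60,85):
    ys=np.arange(14,-20,-2); prof=[]
    for y in ys:
        u,v=proj(p,W([x,y,105])); prof.append(cv2.getRectSubPix(g.astype(np.float32),(1,1),(float(u),float(v)))[0,0])
    print(x,np.round(prof).astype(int).tolist())
print(ys.tolist())
```

```text
-85 [41, 40, 40, 38, 36, 40, 72, 173, 202, 209, 209, 208, 205, 180, 166, 160, 159]
-60 [59, 61, 61, 57, 47, 45, 82, 147, 199, 208, 206, 206, 197, 180, 161, 157, 158]
-45 [103, 106, 110, 101, 84, 78, 88, 156, 201, 209, 207, 207, 198, 185, 173, 169, 170]
45 [54, 44, 43, 43, 42, 45, 88, 163, 201, 207, 207, 208, 197, 178, 161, 157, 156]
60 [41, 38, 41, 39, 37, 46, 81, 176, 202, 208, 208, 207, 198, 180, 165, 159, 163]
85 [114, 114, 116, 115, 111, 111, 122, 164, 200, 208, 207, 206, 199, 186, 172, 170, 168]
[14, 12, 10, 8, 6, 4, 2, 0, -2, -4, -6, -8, -10, -12, -14, -16, -18]
```

The final picture shows the three pots in single file under the cover. The cover's leading edge measures y ≈ 0 in the loader frame, which is fully shut, and the bystanders have not moved.

```bash
python3 -c "
from plant import r
print(r.sign_off())"
```

```text
the job is handed in; nothing more can be done
None
```

The three amber pots stand upright in single file between the guide rails, the cover is shut against its stop, nothing else on the bench was moved, and the job was handed in at about 21 s.

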